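Shift the bench gear selector into third

TASK

The lever of the gear selector on the bench has been left somewhere in the left-hand line of its H-gate (first to second). With the fingertips only, push it to neutral, across the gate to the right-hand line, then forward (away from the robot) fully home into the third slot, and let go. Do not pinch the lever, force it, or let it go into fourth, and leave the tumbler, jar, screwdriver and wrench undisturbed.

Things in the scene. Friction and masses are not known exactly. Their poses are not given: they have to be found in the camera images.
- gearbox: Gear selector fixed to the bench: blue casting, 180 x 150 mm flange, 140 x 120 mm body, steel gate plate 110 x 95 mm on top, its upper face 112 mm above the bench. Origin: centre of the underside, on the bench. x axis = forward (away from the robot, yawed up to 0.5 rad), y = left, z up.
- gate (a point): Centre of the H-gate, on the plate's upper face, axes as the gearbox. Two fore-and-aft slots 15 mm wide at y = +22 and -22 mm, joined at x = 0 by a 17 mm wide cross channel (neutral); solid tongues between the slots elsewhere. First: left forward (1 white dot), second: left back (2 white), third: right forward (3 yellow), fourth: right back (4 white).
- cross (a joint): Sideways lean of the lever, rad, about the gearbox's x axis through a pivot 10 mm above the bench at the gearbox's centre. -0.24 left stop, 0 upright, +0.24 right stop. In the left slots -0.24 to -0.20, in the right slots 0.20 to 0.24. No spring: friction holds it where it is left (about 3 N at the grip).
- stick (a joint): Fore-and-aft lean of the lever, rad, about the axis across the lever through the same pivot. 0 neutral, + forward (first or third, full home +0.30, hard stop), - back (second or fourth, stop -0.30). It can cross from left to right only within about +-0.03 of 0. No spring: friction holds it where it is left (about 3 N at the grip).
- grip (a point): Centre of the black four-lobed grip, 54 mm tall, 40 mm across (lobes forward, back, left, right), on the lever's axis 165 mm from the pivot; red cap to 36 mm above it, 10 mm steel stem below. At leans c (cross), f (stick) it is at x = 165 sin f, y = -165 cos f sin c, z = 10 + 165 cos f cos c mm in the gearbox's frame. z axis up the lever.
- tumbler: Bystander, loose: brushed steel tumbler 142 mm tall, 68 mm across, upright to the left or right of the gearbox. Origin at the centre of its underside.
- jar: Bystander, loose: jar 75 mm tall, 60 mm across, yellow cap, upright to the left or right of the gearbox. Origin at the centre of its underside.
- screwdriver: Bystander, loose: red-handled screwdriver lying on the bench beyond the gearbox, under 40 mm high. Origin about its middle.
- wrench: Bystander, loose: steel wrench lying on the bench between the robot and the gearbox, under 20 mm high. Origin about its middle.
Mind the look-alikes: they are no part of the job. Of the things that look like the gearbox, the middle-sized one is meant.

How it is judged (in metres and radians):
On the way:
1. the lever has crossed in neutral to the right-hand line (value of joint cross above 0.17 rad and value of joint stick between -0.12 and 0.12 rad), for 0.05 s.
At the end, for the whole second after the job is handed in: The lever rests in the third slot: cross above 0.17 rad, stick above 0.25 rad of its 0.30 rad, not moving (under 0.05 rad/s); every bystander within 20 mm of where it began (value of joint cross above 0.17 rad and value of joint stick above 0.25 rad and velocity of joint cross between -0.05 and 0.05 rad/s and velocity of joint stick between -0.05 and 0.05 rad/s and distance of each of tumbler, jar, screwdriver, wrench from where it was at the start of the episode below 0.02 m); the robot touches nothing.
It fails at once if the lever entered the fourth slot (value of joint cross above 0.1 rad and value of joint stick below -0.12 rad).
It fails at once if the lever's grip was pinched between the fingers (pressed from two opposite sides at once) ((contact force between the fingers and stick_c1 above 3 N and contact force between the fingers and stick_c2 above 3 N) or (contact force between the fingers and stick_c3 above 3 N and contact force between the fingers and stick_c4 above 3 N)).
It fails at once if the lever was forced (pushed with more than 60 N) (contact force between any of the fingers, the arm and stick above 60 N).
It fails at once if a bystander was moved more than 20 mm, lifted or tipped over (distance of any of tumbler, jar, screwdriver, wrench from where it was at the start of the episode above 0.02 m or angle between any of tumbler, jar, screwdriver, wrench's own z axis and vertical above 0.5 rad).
It also fails if it takes over 58 s, if anything falls off the work surface, if the arm or the gripper's body presses on something with over 40 N, if the wrist force passes 120 N, or if a joint passes its speed limit or range.

ROBOT

A 6-joint arm with a two-finger parallel gripper is mounted at the origin on the work surface. World frame = base frame: x ahead of the robot, y to its left, z up, the work surface at z = 0. Lengths are in mm, angles in rad, forces in N, time in s.
With the tool pointing down it reaches from about 275 to 750 mm from the base axis. Payload 10.2 kg.
Tool frame: the origin (TCP) lies on the front face of the gripper's body, between the roots of the fingers; the fingertips stand 73 mm ahead of it and the grasp point (between the pads) lies 54 mm ahead of it; z points along the fingers, y is the direction in which the jaws open and shut (so a half turn about z gives the same grasp; the last joint's range is limited). The gripper opens to 85 mm and grips with 20 to 120 N. Pads are 22 mm wide; open, the fingers measure 114 mm over their backs; the gripper's body (76 mm by 85 mm) begins 54 mm behind the grasp point. The pads swing forward as they close: fully open they stand 13 mm farther back than shut.
Start: joints at [1, 0.313, 1.498, -0, 1.331, -0.223], TCP at [178.949, 493.568, 303.894] pointing down, gripper open.
Joint ranges: [-2.94, 2.94], [-0.97, 2.17], [0.19, 2.56], [-1.23, 4.37], [0.02, 3.11], [-2.88, 2.88]. Speed limits (rad/s): [2.39, 2.39, 3.01, 3.14, 3.14, 3.14].

INTERFACE

Orientations are given as a unit quaternion [w, x, y, z].
In Python, from rig import ctrl gives the robot as it stands.
- The arm moves only by the tool move_arm, never from a script. Its argument "series" is a list of rows, each a list of 3 entries, a list of its own where there are three numbers: the shift along the tool's x, y, z in mm, then the turn about the tool's z in degrees, then the opening, from 0 (shut) to 1 (fully open). In form: [[[tx, ty, tz], yaw, grip], ...]. A call has 1 to 10 rows; each row is the pose to reach, as a shift and turn from the pose commanded when the call began, along the tool's axes at that moment; what a row does not reach only later rows make up. A row lasts 1/8 s, in which the tool goes at most 62.5 mm and 10.7 degrees, less where a joint would pass 70% of its speed; a pose out of reach is approached as far as the arm can. A call with a gripper value outside its range is refused whole. The fingers move at their own pace and stop on an object; "force" is the grip in N (left out, the last holds). Time passes only in rows, so rows that repeat a pose let the fingers close. It gives the time, the measured TCP pose, the force and the opening at its end, in the units of the state.
- ctrl.sense(): the state, without advancing time (a new reading comes with each control period).
- ctrl.capture(name): name is "scene" or "top" or "wrist"; returns (picture, depth): 384x512x3 uint8, red, green, blue; 384x512 float32, mm along the optical axis (not along the pixel's ray), 0 where there is no reading.
- ctrl.camera_model(name): a dict with "fov_y" (degrees; the focal length in pixels is half the picture's height over the tangent of half this angle, whatever the lens; pixels are square), "cx", "cy" (the principal point, pixels), "dist_coeffs" ([k1, k2, p1, p2, k3] as OpenCV has them; the pictures are not rectified), "rvec" (rotation vector, rad) and "tvec" (3), from world to camera coordinates, as OpenCV has them. Camera axes: x right, y down, z forward; pixel columns grow to the right and rows downward; lengths in mm; the calibration is good to about 2 mm. A picture is of the moment at which its call begins: read the wrist's pose just before it. camera_model takes no time and is no camera call; for the wrist camera it gives the pose at the moment of the call.
- ctrl.finish_job(): hands the job in, once; it reports no verdict.
The state is a dict: "time_s": time; "joints": joint angles; "dq": joint speeds; "tau": joint torques, N m; "eef_pos": TCP position; "ee_rot": TCP orientation; "force": force on the tool from outside, world axes, zero at the start; "wrist_torque": the same for the moment, N m; "grip_width": opening from 0.0 (shut) to 1.0 (fully open).
Only numpy, scipy, OpenCV 4.12 (cv2) and the standard library are available. Lean on these libraries where they do the work, as an engineer would, in place of code of your own. Each camera call takes 0.05 s, during which the arm holds its last target.

## Working session

There is one attempt and no reset: what is moved stays moved. The work goes in short steps, Python scripts to look and compute and a tool call to move; the robot and the scene stay as the last step left them, time stands still between calls to the robot, and variables do not carry over. Pictures are saved under pics/ and viewed, and the job is handed in when it is done.

Besides the shell and the picture viewer there is one more tool, called after "Call:" by a JSON object that holds its "fn" and its "kwargs", one argument or row to a line. move_arm: Moves the arm, as the interface text tells. Its arguments: {"type":"object","properties":{"series":{"type":"array","items":{"type":"array"}},"force":{"type":"number"}},"required":["series"]}

```bash
ls; mkdir -p pics; python3 - <<'E'
from rig import ctrl
import cv2
print(ctrl.sense())
for n in("scene","top","wrist"):
    m=ctrl.camera_model(n);print(n,m)
    p,d=ctrl.capture(n);cv2.imwrite(f"pics/{n}0.png",p[:,:,::-1])
    import numpy as np;np.save(f"pics/{n}0d.npy",d)
E
```

```text
pics
{'time_s': 0.0, 'joints': array([ 9.99614260e-01,  3.13459889e-01,  1.49842073e+00, -1.92919159e-05,
        1.33095680e+00, -2.23416021e-01]), 'dq': array([-0.00080862,  0.00080892,  0.00039929, -0.00016531, -0.00123766,
        0.00193327]), 'tau': array([ 2.02482486e-03, -4.12233567e+01, -2.59766400e+01,  1.02347417e-04,
        3.73996503e-03, -2.05337614e-06]), 'eef_pos': array([178.85734498, 493.43193435, 303.33610217]), 'ee_rot': array([-2.32178725e-04,  1.73005816e-01,  9.84920606e-01, -5.77528474e-04]), 'force': array([ 0.19390333,  0.03157913, -0.14745798]), 'wrist_torque': array([-0.03009691,  0.02527656,  0.03527397]), 'grip_width': 0.9997124743966652}
scene {'fov_y': 57.105822016922716, 'cx': 264.9487111031203, 'cy': 196.57731408359666, 'dist_coeffs': array([-0.09641453,  0.        ,  0.        ,  0.        ,  0.        ]), 'rvec': array([ 2.49369248,  0.67845397, -0.20276472]), 'tvec': array([-472.15293811, -108.51845042, 1034.07088693])}
top {'fov_y': 50.751199784763884, 'cx': 253.16186782064358, 'cy': 183.84511345108064, 'dist_coeffs': array([-0.11586346,  0.        ,  0.        ,  0.        ,  0.        ]), 'rvec': array([ 2.16259469, -2.11436825,  0.15574155]), 'tvec': array([  54.90486853,  500.81371372, 1122.08764634])}
wrist {'fov_y': 68.01720405249803, 'cx': 254.95274886631043, 'cy': 194.6216865958821, 'dist_coeffs': array([-0.05032331,  0.        ,  0.        ,  0.        ,  0.        ]), 'rvec': array([-2.35164545, -1.65018852, -0.25931765]), 'tvec': array([-525.38485857,  -41.46085137,  379.24018302])}
```

View pics/scene0.png

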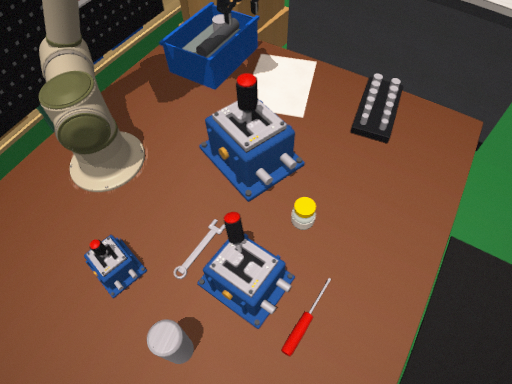

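View pics/top0.png

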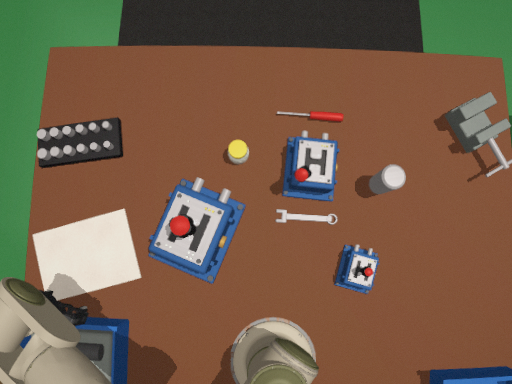

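View pics/wrist0.png

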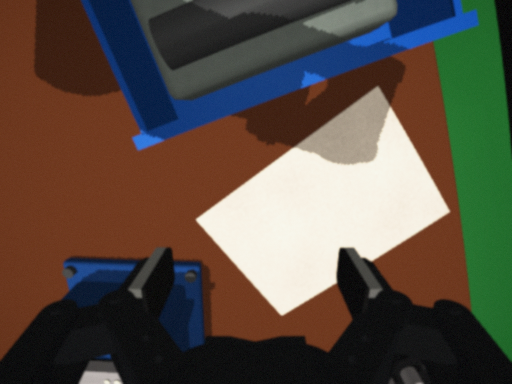

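Three look-alikes in the top view: large (197,230), middle (313,165), small (358,268). The middle-sized one at (313,165) fits: it has the wrench before it, screwdriver beyond, and jar and tumbler beside it. I'll confirm it in enlarged crops.

```bash
python3 - <<'E'
import cv2,numpy as np
a=cv2.imread("pics/top0.png")[115:215,265:365];b=cv2.imread("pics/scene0.png")[200:330,185:315]
cv2.imwrite("pics/crop0.png",np.hstack([cv2.resize(a,(400,400),interpolation=cv2.INTER_CUBIC),cv2.resize(b,(400,400),interpolation=cv2.INTER_CUBIC)]))
E
```

```text
(no output)
```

View pics/crop0.png

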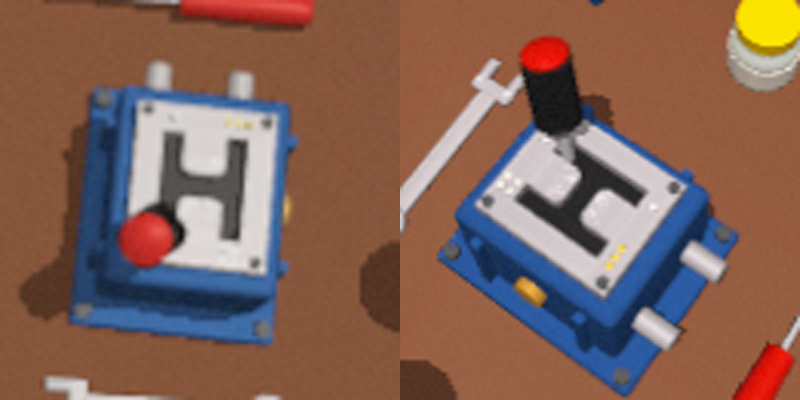

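The crop shows the middle unit. The yellow dots are right-forward (crop-left pixel 238,124) and the lever, with its red cap at (147,238), is left-back in second. Next I'll measure the plate and the cap from both views.

```bash
cat > h.py <<'E'
import cv2,numpy as np
def K(m,H=384):
    f=H/2/np.tan(np.radians(m["fov_y"])/2); return np.array([[f,0,m["cx"]],[0,f,m["cy"]],[0,0,1.]])
def ray(m,uv):
    uv=np.asarray(uv,float).reshape(-1,1,2)
    n=cv2.undistortPoints(uv,K(m),m["dist_coeffs"])[:,0]
    R=cv2.Rodrigues(m["rvec"])[0]; o=-R.T@m["tvec"]
    return o,np.c_[n,np.ones(len(n))]@R
def onz(m,uv,z):
    o,d=ray(m,uv); return o+d*((z-o[2])/d[:,2])[:,None]
def tri(m1,u1,m2,u2):
    o1,d1=ray(m1,u1);o2,d2=ray(m2,u2);out=[]
    for a,b in zip(d1,d2):
        t=np.linalg.lstsq(np.c_[a,-b],o2-o1,rcond=None)[0]
        p,q=o1+t[0]*a,o2+t[1]*b; out.append(np.r_[(p+q)/2,np.linalg.norm(p-q)])
    return np.array(out)
def proj(m,P): return cv2.projectPoints(np.asarray(P,float).reshape(-1,3),m["rvec"],m["tvec"],K(m),m["dist_coeffs"])[0][:,0]
def comps(mask,mn=20):
    n,l,s,c=cv2.connectedComponentsWithStats(mask.astype(np.uint8))
    return [(s[i],c[i],l==i) for i in range(1,n) if s[i][4]>=mn]
E
python3 - <<'E'
from rig import ctrl
from h import *
M={n:ctrl.camera_model(n) for n in("scene","top")}
win={"top":(115,215,265,365),"scene":(200,330,185,300)}
C={};R={}
for n,w in win.items():
    im=cv2.imread(f"pics/{n}0.png");hsv=cv2.cvtColor(im,cv2.COLOR_BGR2HSV)
    sel=np.zeros(im.shape[:2],bool);sel[w[0]:w[1],w[2]:w[3]]=1
    pl=(hsv[...,1]<50)&(hsv[...,2]>140)&sel
    pl=cv2.morphologyEx(pl.astype(np.uint8),cv2.MORPH_OPEN,np.ones((2,2)))
    c=max(comps(pl),key=lambda c:c[0][4])
    cnt=cv2.convexHull(cv2.findContours(c[2].astype(np.uint8),0,1)[0][0])
    print(n,"plate",c[0],c[1]);
    for e in(2,3,4,5):
        q=cv2.approxPolyDP(cnt,e,True)[:,0]; print(e,q.tolist())
    rd=((hsv[...,0]<6)|(hsv[...,0]>174))&(hsv[...,1]>190)&(hsv[...,2]>120)&sel
    for k in comps(rd,15): print("red",k[0],k[1])
    p=onz(M[n],cnt[:,0],112)[:,:2].astype(np.float32); r=cv2.minAreaRect(p); print("rect z112",r)
E
```

```text
top plate [298 141  37  44 974] [317.48973306 160.87063655]
2 [[301, 141], [332, 144], [334, 159], [331, 184], [310, 182], [298, 169]]
3 [[301, 141], [332, 144], [331, 184], [310, 182], [298, 169]]
4 [[301, 141], [332, 144], [331, 184], [310, 182], [298, 169]]
5 [[301, 141], [332, 144], [331, 184], [310, 182], [298, 169]]
red [310 115  33   6  96] [325.96875 118.09375]
red [295 169  13  13  93] [300.23655914 175.        ]
rect z112 ((551.6184692382812, -103.1662826538086), (96.99578857421875, 112.5716781616211), 84.87134552001953)
scene plate [ 211  242   65   55 1522] [244.37319317 266.68528252]
2 [[230, 244], [249, 242], [273, 258], [275, 266], [252, 296], [211, 268]]
3 [[230, 244], [249, 242], [273, 258], [275, 266], [252, 296], [211, 268]]
4 [[230, 244], [249, 242], [273, 258], [275, 266], [252, 296], [211, 268]]
5 [[230, 244], [249, 242], [273, 258], [275, 266], [252, 296], [211, 268]]
red [224 212  16  11 146] [231.56164384 217.05479452]
red [293 320   7  10  39] [297.12820513 325.82051282]
rect z112 ((557.6109008789062, -101.84249114990234), (95.62239837646484, 110.24437713623047), 85.10139465332031)
```

```bash
python3 - <<'E'
from rig import ctrl
from h import *
from scipy.spatial.transform import Rotation as Ro
M={n:ctrl.camera_model(n) for n in("scene","top","wrist")}
s=ctrl.sense();q=s["ee_rot"];R=Ro.from_quat([*q[1:],q[0]]).as_matrix()
m=M["wrist"];Rc=cv2.Rodrigues(m["rvec"])[0];o=-Rc.T@m["tvec"]
print("tool axes",R.round(3).tolist());print("cam in tool",R.T@(o-s["eef_pos"]),"axis",R.T@Rc[2],"right",R.T@Rc[0])
print("cap",tri(M["top"],[[300.2,175]],M["scene"],[[231.6,217]]))
# large cap, jar, tumbler tops
print("bigcap",tri(M["top"],[[179,226]],M["scene"],[[247,80]]))
print("jar",tri(M["top"],[[237,149]],M["scene"],[[305,207]]),"tumbler",tri(M["top"],[[393,176]],M["scene"],[[166,333]]))
# target above: TCP at ~(430,-110,420); shift in tool axes
for T in ([180,493,450],[400,-90,450]): print(R.T@(np.array(T)-s["eef_pos"]))
E
```

```text
tool axes [[-0.94, 0.341, -0.001], [0.341, 0.94, -0.001], [0.0, -0.001, -1.0]]
cam in tool [ 77.82815055   0.87380648 -69.46835042] axis [-3.08668555e-01  4.36230511e-05  9.51169659e-01] right [5.85187332e-04 9.99999818e-01 1.44039377e-04]
cap [[ 5.01307207e+02 -5.25046427e+01  1.88294596e+02  2.89004569e-01]]
bigcap [[364.11815145 229.4884798  276.42233399   2.4442973 ]]
jar [[594.6200874  114.40405551  66.20748522   0.95397191]] tumbler [[ 513.33601092 -301.4096268   145.58205185    4.5709004 ]]
[  -1.16777395   -0.19300658 -146.53204638]
[-406.71212799 -473.29199075 -146.17415016]
```

Call:
{"fn": "move_arm", "kwargs": {
  "series": [
    [[0,0,-60],0,0],
    [[0,0,-120],0,0],
    [[0,0,-147],0,0],
    [[-40,-40,-147],0,0],
    [[-80,-80,-147],0,0],
    [[-120,-120,-147],-3,0],
    [[-160,-160,-147],-6,0],
    [[-200,-200,-147],-9,0],
    [[-240,-240,-147],-12,0],
    [[-280,-280,-147],-15,0]
  ]
}}

```text
time_s: 1.4
eef_pos: [347.0, 133.2, 450.9]
ee_rot: [0.0, 0.042, 0.999, 0.0]
force: [0.7, 0.4, -0.3]
grip_width: -0.002
```

Call:
{"fn": "move_arm", "kwargs": {
  "series": [
    [[-25,-45,0],0,0],
    [[-50,-90,0],0,0],
    [[-75,-135,0],0,0],
    [[-100,-180,0],0,0],
    [[-127,-223,0],0,0],
    [[-127,-223,20],0,0],
    [[-127,-223,20],0,0]
  ]
}}

```text
time_s: 2.28
eef_pos: [454.0, -98.4, 429.7]
ee_rot: [-0.001, 0.043, 0.999, 0.001]
force: [-1.4, 0.1, 0.6]
grip_width: -0.002
```

```bash
python3 - <<'E'
from rig import ctrl
from h import *
import pickle
s=ctrl.sense();m=ctrl.camera_model("wrist");p,d=ctrl.capture("wrist")
pickle.dump((s,m,p,d),open("w1.pkl","wb"));cv2.imwrite("pics/wrist1.png",p[:,:,::-1]);print(s["eef_pos"],s["force"],s["joints"])
E
```

```text
[453.9568891  -98.38310369 429.69886667] [-1.42013849  0.08399199  0.58999462] [-4.66518260e-01  1.17943427e-01  1.41706639e+00  5.79085434e-05
  1.60980504e+00 -1.95059469e+00]
```

View pics/wrist1.png

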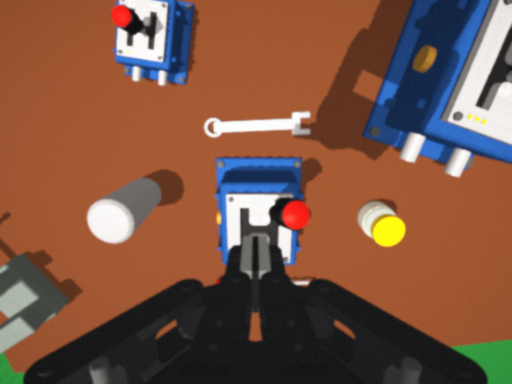

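The wrist picture shows the selector partly hidden behind the fingers, with the plate at (255,215) and the cap at (295,214). I'll move forward so the plate is clear.

Call:
{"fn": "move_arm", "kwargs": {
  "series": [
    [[-50,0,0],0,0],
    [[-100,0,0],0,0],
    [[-100,0,0],0,0],
    [[-100,0,0],0,0]
  ]
}}

```text
time_s: 2.82
eef_pos: [553.3, -106.2, 431.8]
ee_rot: [0.0, 0.043, 0.999, -0.0]
force: [0.1, 0.4, -0.6]
grip_width: -0.0
```

```bash
python3 - <<'E'
from rig import ctrl
from h import *
import pickle
s=ctrl.sense();m=ctrl.camera_model("wrist");p,d=ctrl.capture("wrist")
pickle.dump((s,m,p,d),open("w2.pkl","wb"));cv2.imwrite("pics/wrist2.png",p[:,:,::-1]);print(s["eef_pos"],s["force"],s["joints"])
E
```

```text
[ 553.31492257 -106.20539852  431.79461006] [ 0.07253406  0.38282377 -0.61056335] [-3.97519113e-01  3.52918464e-01  1.11671064e+00 -9.89493339e-05
  1.67098664e+00 -1.88314974e+00]
```

View pics/wrist2.png

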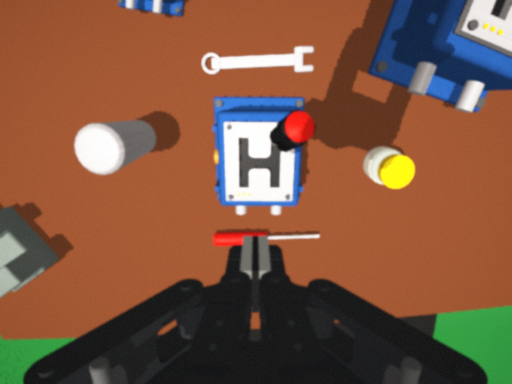

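The selector is clear at (260,160), with the plate, the H and the cap at (299,127) all visible.

```bash
python3 - <<'E'
from rig import ctrl
from h import *
import pickle
top=ctrl.camera_model("top")
s,m,p,d=pickle.load(open("w2.pkl","rb"))
hsv=cv2.cvtColor(p,cv2.COLOR_RGB2HSV)
sel=np.zeros(p.shape[:2],bool);sel[90:215,210:325]=1
pl=((hsv[...,1]<60)&(hsv[...,2]>130)&sel)
c=max(comps(pl),key=lambda c:c[0][4]);print(c[0])
cnt=cv2.convexHull(cv2.findContours(c[2].astype(np.uint8),0,1)[0][0])
print(cv2.approxPolyDP(cnt,3,True)[:,0].tolist())
r=cv2.minAreaRect(onz(m,cnt[:,0],112)[:,:2].astype(np.float32));print("wrist rect",r)
rd=((hsv[...,0]<6)|(hsv[...,0]>174))&(hsv[...,1]>190)&(hsv[...,2]>120)&sel
k=max(comps(rd),key=lambda c:c[0][4]);print("red",k[0],k[1])
print("cap tri top+wrist",tri(top,[[300.2,175]],m,[k[1]]))
# screws/H: dark in plate
dk=(hsv[...,2]<90)&sel
for q in comps(dk,4): print("dark",q[0],q[1].round(1))
ys=d[140:150,225:235];print("depth plate",np.median(ys))
scn=ctrl.camera_model("scene")
print("plate front-right corner height: top+scene",tri(top,[[332,144]],scn,[[252,296]]))
rr=r[0]
E
python3 - <<'E'
import cv2
a=cv2.imread("pics/wrist2.png")[85:220,200:325]
cv2.imwrite("pics/crop2.png",cv2.resize(a,None,fx=4.4,fy=4.4,interpolation=2))
E
```

```text
[ 224  121   71   80 3923]
[[224, 122], [277, 123], [294, 149], [291, 200], [226, 199]]
wrist rect ((555.45556640625, -100.20181274414062), (96.70940399169922, 111.27471160888672), 85.00910949707031)
red [285 111  30  32 750] [299.33333333 126.21333333]
cap tri top+wrist [[503.91778266 -52.91905845 180.28440684   2.24404594]]
dark [303 103   2   8   8] [303.9 106.5]
dark [290 109   8   4  11] [292.8 110.5]
dark [ 240  117   67   69 1108] [272.1 154.3]
dark [315 125   2   4   7] [315.6 126.3]
dark [300 179   2   6   9] [300.3 182. ]
depth plate 387.70166
plate front-right corner height: top+scene [[ 6.05560256e+02 -1.49305786e+02  1.03226011e+02  1.22025588e-01]]
```

View pics/crop2.png

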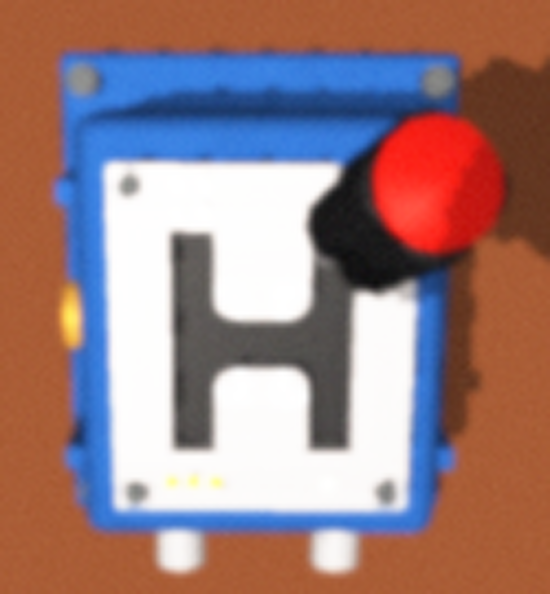

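Gate centre is about (555,-101.5), yaw -0.087, and the lever is fully in second (gear x about -56 at the cap). I'll bring the closed fingertips behind the lever.

Call:
{"fn": "move_arm", "kwargs": {
  "series": [
    [[54,22,0],0,0],
    [[107,43,0],0,0],
    [[107,43,0],0,0],
    [[107,43,50],0,0],
    [[107,43,100],0,0],
    [[107,43,150],0,0],
    [[107,43,194],0,0],
    [[107,43,194],0,0],
    [[107,43,194],0,0]
  ]
}}

```text
time_s: 4.0
eef_pos: [451.7, -55.2, 239.0]
ee_rot: [0.002, 0.043, 0.999, -0.001]
force: [0.1, -0.2, 1.0]
grip_width: -0.004
```

```bash
cat >> h.py <<'E'
C0=np.array([555,-101.5]);YAW=-0.087
def gear(p):
    d=np.asarray(p)[:2]-C0;c,s=np.cos(YAW),np.sin(YAW)
    return np.array([c*d[0]+s*d[1],-s*d[0]+c*d[1]])
E
python3 - <<'E'
from rig import ctrl
from h import *
s=ctrl.sense();print(gear(s["eef_pos"]),s["eef_pos"],s["force"])
p,d=ctrl.capture("scene");cv2.imwrite("pics/s3.png",cv2.resize(p[190:330,170:330,::-1],None,fx=4,fy=4,interpolation=2))
p,d=ctrl.capture("wrist");cv2.imwrite("pics/w3.png",p[:,:,::-1])
E
```

```text
[-106.97748748   37.17935642] [451.65763862 -55.1659551  238.98721796] [ 0.08524534 -0.17210509  1.03368537]
```

View pics/s3.png

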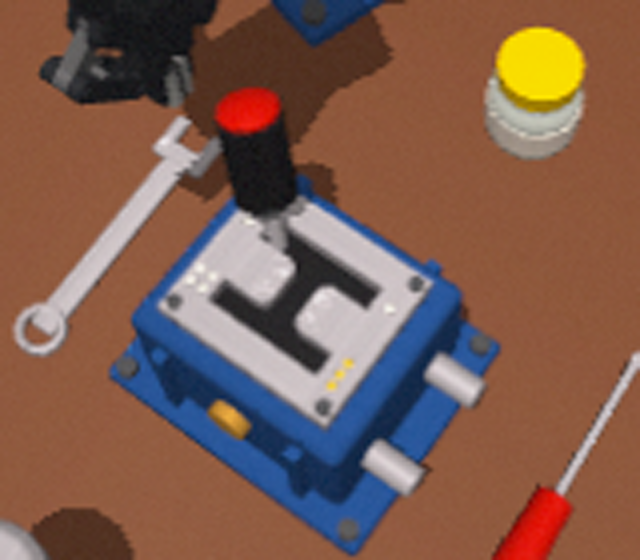

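View pics/w3.png

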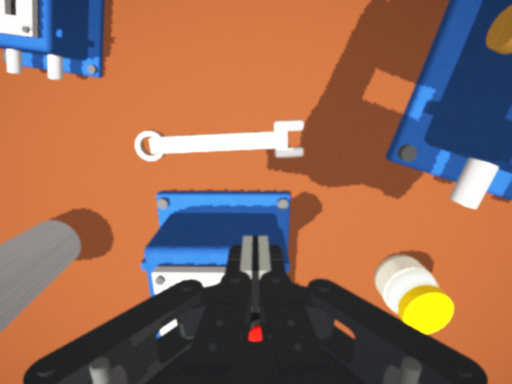

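Fingers stand behind the lever, with the cap at column 254 in line with them. I'll push forward gently.

Call:
{"fn": "move_arm", "kwargs": {
  "series": [
    [[-10,0,0],0,0],
    [[-18,0,0],0,0],
    [[-25,0,0],0,0],
    [[-32,0,0],0,0],
    [[-39,0,0],0,0],
    [[-46,0,0],0,0],
    [[-53,0,0],0,0],
    [[-60,0,0],0,0],
    [[-65,0,0],0,0],
    [[-65,0,0],0,0]
  ]
}}

```text
time_s: 5.35
eef_pos: [515.9, -60.4, 236.8]
ee_rot: [0.0, 0.043, 0.999, -0.0]
force: [-1.5, 0.4, 1.7]
grip_width: 0.001
```

```bash
cat > look.py <<'E'
import sys
from rig import ctrl
from h import *
t=sys.argv[1]
s=ctrl.sense();print("tcp gear",gear(s["eef_pos"]),s["eef_pos"][2],"F",s["force"].round(1))
M={n:ctrl.camera_model(n) for n in("scene","top")};U={};ims=[]
for n,w in {"top":(115,215,265,365),"scene":(190,330,170,300)}.items():
    p,d=ctrl.capture(n);hsv=cv2.cvtColor(p,cv2.COLOR_RGB2HSV)
    sel=np.zeros(p.shape[:2],bool);sel[w[0]+10*(n=="top"):w[1],w[2]:w[3]]=1
    rd=((hsv[...,0]<6)|(hsv[...,0]>174))&(hsv[...,1]>190)&(hsv[...,2]>110)&sel
    c=comps(rd,15);print(n,[(k[0].tolist(),k[1].round(1).tolist()) for k in c])
    if c: U[n]=max(c,key=lambda k:k[0][4])[1]
    ims.append(cv2.resize(p[w[0]:w[1],w[2]:w[3],::-1],(395,395),interpolation=2))
cv2.imwrite(f"pics/look{t}.png",np.hstack(ims))
if len(U)==2:
    P=tri(M["top"],[U["top"]],M["scene"],[U["scene"]])[0];print("cap",P,"gear",gear(P))
E
python3 look.py 4
```

```text
tcp gear [-42.48185527  37.54381378] 236.76957200974925 F [-1.5  0.4  1.7]
top []
scene [([241, 220, 17, 13, 179], [249.1, 225.9]), ([293, 320, 7, 10, 39], [297.1, 325.8])]
```

View pics/look4.png

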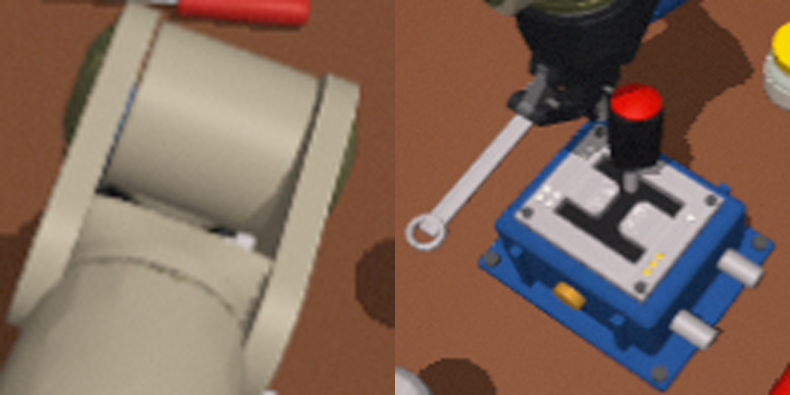

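```bash
cat > fit.py <<'E'
import sys
from rig import ctrl
from h import *
from scipy.optimize import least_squares
m=ctrl.camera_model("scene")
def W(f,c,L):
    g=np.array([L*np.sin(f),-L*np.cos(f)*np.sin(c)]);a,b=np.cos(YAW),np.sin(YAW)
    return np.r_[C0+[a*g[0]-b*g[1],b*g[0]+a*g[1]],10+L*np.cos(f)*np.cos(c)]
off=np.array([231.56,217.05])-proj(m,W(-.3,-.22,198))[0]
def fit(uv): return least_squares(lambda x:proj(m,W(x[0],x[1],198))[0]+off-uv,[0,-.1]).x
if __name__=="__main__":
    print("off",off); print("f,c",fit(np.array([float(sys.argv[1]),float(sys.argv[2])])))
E
python3 fit.py 249.1 225.9
```

```text
off [1.33576295 0.79076395]
f,c [-0.0750242  -0.21617137]
```

Scene view gives stick about -0.075, cross about -0.216. About 11 mm more.

Call:
{"fn": "move_arm", "kwargs": {
  "series": [
    [[-4,0,0],0,0],
    [[-8,0,0],0,0],
    [[-11,0,0],0,0],
    [[-11,0,0],0,0],
    [[-11,0,0],0,0]
  ]
}}

```text
time_s: 6.08
eef_pos: [526.6, -61.3, 236.8]
ee_rot: [0.0, 0.043, 0.999, -0.0]
force: [-1.3, 1.2, 0.1]
grip_width: 0.0
```

```bash
python3 look.py 5; 
```

```text
tcp gear [-31.80031793  37.60127565] 236.82539009128433 F [-1.3  1.2  0.1]
top []
scene [([245, 222, 18, 14, 188], [253.6, 228.5]), ([293, 320, 7, 10, 39], [297.1, 325.8])]
```

```bash
python3 fit.py 253.6 228.5 
```

```text
off [1.33576295 0.79076395]
f,c [-0.02096352 -0.21724769]
```

Call:
{"fn": "move_arm", "kwargs": {
  "series": [
    [[-3,0,0],0,0],
    [[-3,0,0],0,0],
    [[-3,0,0],0,0],
    [[10,0,0],0,0],
    [[40,0,0],0,0],
    [[60,0,0],0,0],
    [[60,0,0],0,0]
  ]
}}

```text
time_s: 7.05
eef_pos: [466.5, -56.1, 237.1]
ee_rot: [0.0, 0.043, 0.999, -0.0]
force: [1.5, -0.1, -0.2]
grip_width: -0.001
```

```bash
python3 look.py 6; python3 - <<'E'
from rig import ctrl
from h import *
p,d=ctrl.capture("wrist");cv2.imwrite("pics/w6.png",p[:,:,::-1])
E
```

```text
tcp gear [-92.09173346  37.49605799] 237.14159309972214 F [ 1.5 -0.1 -0.2]
top []
scene [([247, 223, 17, 14, 189], [254.8, 229.3]), ([293, 320, 7, 10, 40], [297.0, 325.8])]
```

View pics/look6.png

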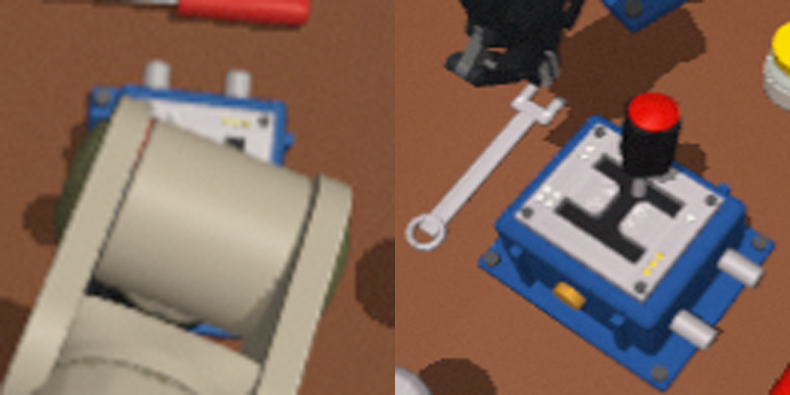

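```bash
python3 fit.py 254.8 229.3; python3 - <<'E'
from rig import ctrl
from h import *
p,d=ctrl.capture("scene");cv2.imwrite("pics/s6.png",cv2.resize(p[150:260,160:300,::-1],None,fx=5,fy=5,interpolation=2))
m=ctrl.camera_model("scene")
s=ctrl.sense();e=s["eef_pos"]
print(proj(m,[e,e-[0,0,73]])-[160,150])
E
```

```text
off [1.33576295 0.79076395]
f,c [-0.00606877 -0.21680174]
[[53.90543847 48.33270684]
 [58.23318949 66.92698275]]
```

View pics/s6.png

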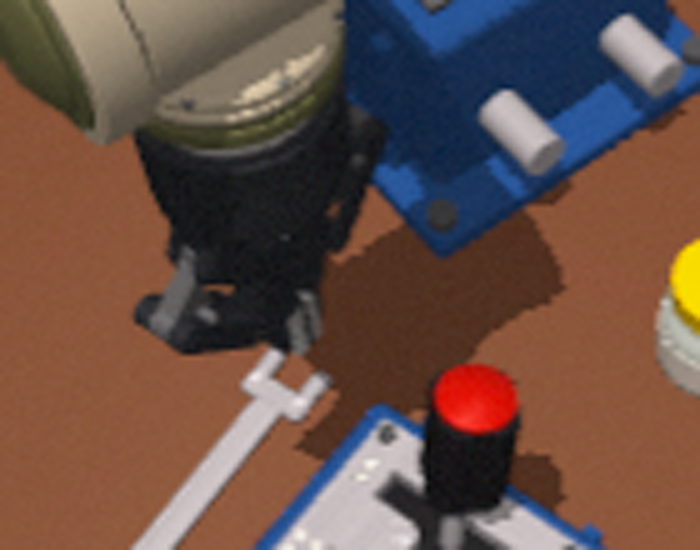

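View pics/w6.png

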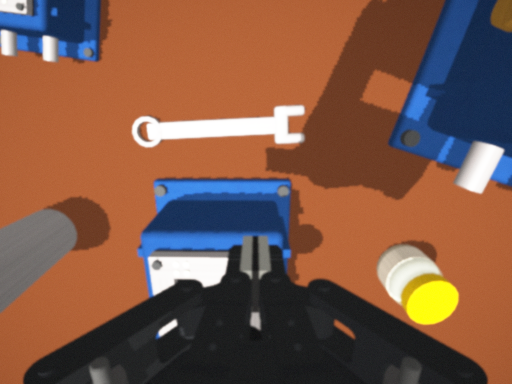

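Lever is at neutral (stick about -0.006). Next I go up and left, with a quarter turn so the linkage stays clear, to the lever's left side.

Call:
{"fn": "move_arm", "kwargs": {
  "series": [
    [[0,20,-7],10,0],
    [[0,40,-7],20,0],
    [[0,60,-7],30,0],
    [[0,60,-7],40,0],
    [[0,60,-7],50,0],
    [[0,60,-7],60,0],
    [[0,60,-7],70,0],
    [[0,60,-7],80,0],
    [[0,60,-7],90,0],
    [[0,60,-7],90,0]
  ]
}}

```text
time_s: 8.5
eef_pos: [472.4, 3.7, 243.8]
ee_rot: [0.0, 0.736, 0.677, 0.0]
force: [-0.3, -0.5, -0.0]
grip_width: 0.005
```

```bash
python3 - <<'E'
from rig import ctrl
from h import *
from scipy.spatial.transform import Rotation as Ro
s=ctrl.sense();q=s["ee_rot"];print(gear(s["eef_pos"]),s["eef_pos"],s["joints"].round(2));print(Ro.from_quat([*q[1:],q[0]]).as_matrix().round(3))
E
```

```text
[-91.43614134  97.59547312] [472.38977959   3.6712689  243.76176215] [-0.24  0.26  1.74  0.    1.15 -0.16]
[[ 0.084  0.996  0.   ]
 [ 0.996 -0.084  0.   ]
 [ 0.     0.    -1.   ]]
```

Call:
{"fn": "move_arm", "kwargs": {
  "series": [
    [[0,30,0],0,0],
    [[0,60,0],0,0],
    [[0,91,0],0,0],
    [[0,91,0],0,0],
    [[-10,91,0],0,0],
    [[-18,91,0],0,0],
    [[-26,91,0],0,0],
    [[-34,91,0],0,0],
    [[-41,91,0],0,0],
    [[-41,91,0],0,0]
  ]
}}

```text
time_s: 9.75
eef_pos: [559.0, -45.5, 243.9]
ee_rot: [0.0, 0.737, 0.676, -0.0]
force: [0.6, 2.3, 1.4]
grip_width: -0.002
```

```bash
python3 look.py 7
```

```text
tcp gear [-0.83265592 56.13851201] 243.91253048427762 F [0.6 2.3 1.4]
top []
scene [([241, 228, 18, 15, 207], [249.2, 235.0]), ([293, 320, 7, 10, 39], [297.1, 325.8])]
```

View pics/look7.png

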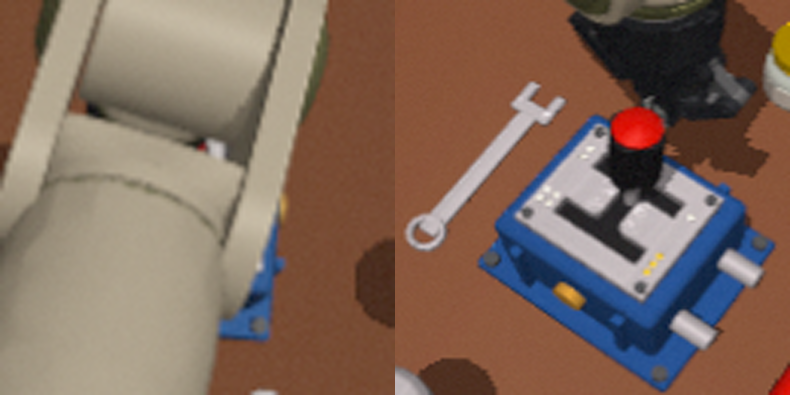

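```bash
python3 fit.py 249.2 235.0
```

```text
off [1.33576295 0.79076395]
f,c [-0.00826241 -0.12844175]
```

Call:
{"fn": "move_arm", "kwargs": {
  "series": [
    [[-7,0,0],0,0],
    [[-14,0,0],0,0],
    [[-21,0,0],0,0],
    [[-28,0,0],0,0],
    [[-35,0,0],0,0],
    [[-42,0,0],0,0],
    [[-42,0,0],0,0]
  ]
}}

```text
time_s: 10.72
eef_pos: [555.4, -87.5, 243.8]
ee_rot: [0.0, 0.737, 0.676, -0.0]
force: [1.3, 1.3, 1.3]
grip_width: -0.004
```

```bash
python3 look.py 8
```

```text
tcp gear [-0.84390521 13.98842443] 243.78167699803032 F [1.3 1.3 1.3]
top []
scene [([227, 245, 17, 17, 236], [234.8, 252.9]), ([293, 320, 7, 10, 39], [297.1, 325.8])]
```

View pics/look8.png

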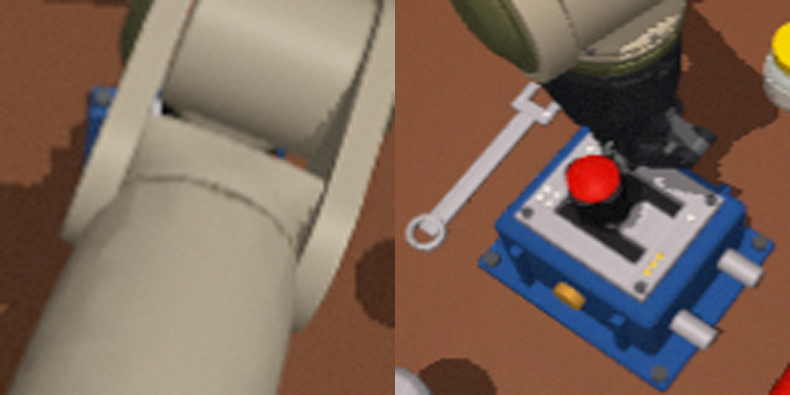

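```bash
python3 fit.py 234.8 252.9
```

```text
off [1.33576295 0.79076395]
f,c [-0.0047933   0.10076037]
```

Call:
{"fn": "move_arm", "kwargs": {
  "series": [
    [[-6,0,0],0,0],
    [[-11,0,0],0,0],
    [[-16,0,0],0,0],
    [[-19,0,0],0,0],
    [[-21,0,0],0,0],
    [[-21,0,0],0,0]
  ]
}}

```text
time_s: 11.58
eef_pos: [553.6, -107.9, 243.9]
ee_rot: [-0.0, 0.737, 0.676, -0.0]
force: [-0.4, 2.3, -0.2]
grip_width: 0.003
```

```bash
python3 look.py 9
```

```text
tcp gear [-0.82491515 -6.51822662] 243.86739829330816 F [-0.4  2.3 -0.2]
top []
scene [([219, 255, 17, 18, 244], [227.1, 263.2]), ([293, 320, 7, 10, 39], [297.1, 325.8])]
```

View pics/look9.png

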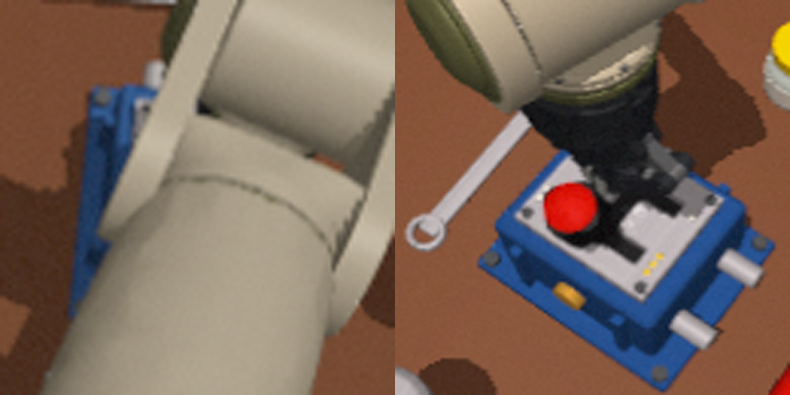

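```bash
python3 fit.py 227.1 263.2
```

```text
off [1.33576295 0.79076395]
f,c [-0.00538292  0.21978013]
```

Cross is about 0.22 and stick about 0: the lever has crossed. I'll back off left, go round behind it and turn back.

Call:
{"fn": "move_arm", "kwargs": {
  "series": [
    [[20,0,0],0,0],
    [[65,0,0],0,0],
    [[65,-40,0],-10,0],
    [[65,-80,0],-20,0],
    [[65,-100,0],-30,0],
    [[65,-100,0],-40,0],
    [[65,-100,0],-50,0],
    [[65,-100,0],-60,0],
    [[65,-100,0],-70,0],
    [[65,-100,0],-80,0]
  ]
}}

```text
time_s: 12.92
eef_pos: [459.7, -33.6, 244.2]
ee_rot: [0.0, 0.127, 0.992, -0.0]
force: [-1.7, -0.2, 0.5]
grip_width: 0.0
```

Call:
{"fn": "move_arm", "kwargs": {
  "series": [
    [[0,0,0],-5,0],
    [[0,0,0],-10,0],
    [[0,0,0],-10,0]
  ]
}}

```text
time_s: 13.3
eef_pos: [459.7, -33.7, 244.1]
ee_rot: [0.0, 0.043, 0.999, -0.0]
force: [0.3, -0.4, 0.3]
grip_width: 0.001
```

```bash
python3 look.py 10; python3 - <<'E'
from rig import ctrl
from h import *
from scipy.spatial.transform import Rotation as Ro
s=ctrl.sense();q=s["ee_rot"];print(Ro.from_quat([*q[1:],q[0]]).as_matrix().round(3))
E
```

```text
tcp gear [-100.86953119   59.25259064] 244.12143989286446 F [ 0.3 -0.4  0.3]
top [([332, 150, 11, 11, 95], [337.3, 154.8])]
scene [([219, 255, 18, 18, 246], [227.2, 263.2]), ([293, 320, 7, 10, 40], [297.0, 325.8])]
cap [ 5.52588589e+02 -1.43826403e+02  2.00982373e+02  2.02353517e-01] gear [  1.27546218 -42.37584759]
[[-0.996  0.087  0.   ]
 [ 0.087  0.996 -0.   ]
 [-0.    -0.    -1.   ]]
```

View pics/look10.png

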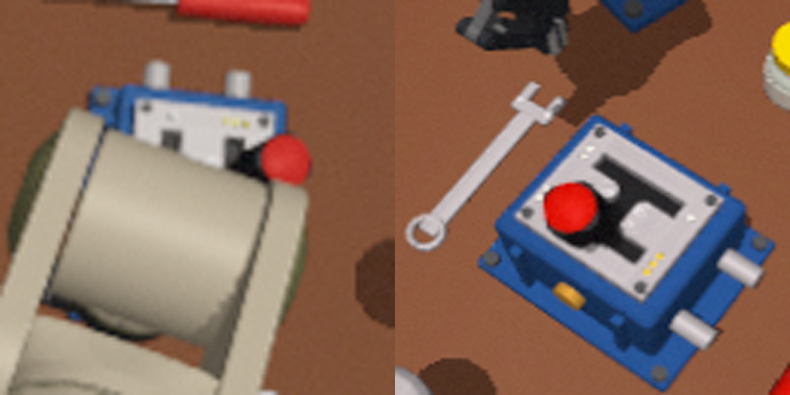

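Two views put the cap at gear (1,-42), so the lever is upright fore-and-aft in the right-hand line. I'll line up behind it.

Call:
{"fn": "move_arm", "kwargs": {
  "series": [
    [[0,-40,0],0,0],
    [[0,-80,0],0,0],
    [[0,-97,7],0,0],
    [[0,-97,7],0,0],
    [[-30,-97,7],0,0],
    [[-55,-97,7],0,0],
    [[-63,-97,7],0,0],
    [[-71,-97,7],0,0],
    [[-79,-97,7],0,0],
    [[-79,-97,7],0,0]
  ]
}}

```text
time_s: 14.65
eef_pos: [530.0, -137.7, 236.9]
ee_rot: [-0.0, 0.043, 0.999, 0.0]
force: [-3.1, 0.9, 1.5]
grip_width: 0.002
```

```bash
python3 look.py 11
```

```text
tcp gear [-21.7557078  -38.23024651] 236.92155637128937 F [-3.1  0.9  1.5]
top []
scene [([223, 258, 17, 17, 242], [230.8, 265.9]), ([293, 320, 7, 10, 39], [297.1, 325.8])]
```

View pics/look11.png

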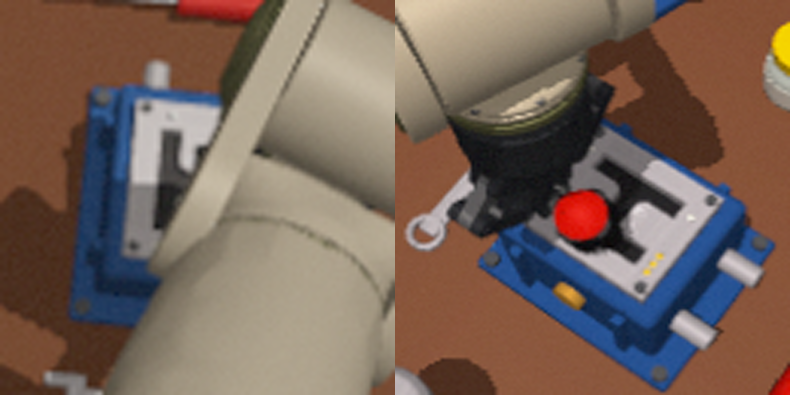

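Call:
{"fn": "move_arm", "kwargs": {
  "series": [
    [[-6,0,0],0,0],
    [[-12,0,0],0,0],
    [[-18,0,0],0,0],
    [[-24,0,0],0,0],
    [[-29,0,0],0,0],
    [[-29,0,0],0,0]
  ]
}}

```text
time_s: 15.5
eef_pos: [559.2, -140.3, 236.6]
ee_rot: [-0.0, 0.043, 0.999, 0.0]
force: [-1.5, 1.6, -0.5]
grip_width: 0.002
```

```bash
python3 fit.py 230.8 265.9; python3 look.py 12
```

```text
off [1.33576295 0.79076395]
f,c [0.03878982 0.22058722]
tcp gear [  7.51462974 -38.27980061] 236.5558501217849 F [-1.5  1.6 -0.5]
top []
scene [([238, 268, 18, 18, 248], [246.2, 276.5]), ([293, 320, 7, 10, 39], [297.1, 325.8])]
```

```bash
python3 fit.py 246.2 276.5
```

```text
off [1.33576295 0.79076395]
f,c [0.21235267 0.21875546]
```

Call:
{"fn": "move_arm", "kwargs": {
  "series": [
    [[-4,0,0],0,0],
    [[-7,0,0],0,0],
    [[-10,0,0],0,0],
    [[-12,0,0],0,0],
    [[-12,0,0],0,0]
  ]
}}

```text
time_s: 16.23
eef_pos: [571.0, -141.4, 236.9]
ee_rot: [0.0, 0.043, 0.999, -0.0]
force: [-2.0, 0.2, -0.5]
grip_width: 0.003
```

```bash
python3 look.py 13
```

```text
tcp gear [ 19.40913512 -38.39200062] 236.91607873228324 F [-2.   0.2 -0.5]
top []
scene [([243, 272, 19, 18, 253], [252.1, 280.8]), ([293, 320, 7, 10, 39], [297.1, 325.8])]
```

```bash
python3 fit.py 252.1 280.8
```

```text
off [1.33576295 0.79076395]
f,c [0.27881117 0.21968057]
```

Call:
{"fn": "move_arm", "kwargs": {
  "series": [
    [[-1,0,0],0,0],
    [[-2,0,0],0,0],
    [[-2,0,0],0,0]
  ]
}}

```text
time_s: 16.7
eef_pos: [572.8, -141.5, 236.8]
ee_rot: [-0.0, 0.043, 0.999, 0.0]
force: [-3.8, 0.0, -0.8]
grip_width: -0.004
```

Call:
{"fn": "move_arm", "kwargs": {
  "series": [
    [[-1,0,0],0,0],
    [[-2,0,0],0,0],
    [[-2,0,0],0,0]
  ]
}}

```text
time_s: 17.08
eef_pos: [574.7, -141.7, 236.7]
ee_rot: [-0.0, 0.043, 0.999, 0.0]
force: [-5.8, -0.4, -1.3]
grip_width: 0.002
```

```bash
python3 look.py 14
```

```text
tcp gear [ 23.11887268 -38.35108739] 236.73385260226752 F [-5.8 -0.4 -1.3]
top []
scene [([244, 273, 19, 18, 254], [253.1, 281.5]), ([293, 320, 7, 10, 39], [297.1, 325.8])]
```

```bash
python3 fit.py 253.1 281.5
```

```text
off [1.33576295 0.79076395]
f,c [0.28992691 0.21961024]
```

Call:
{"fn": "move_arm", "kwargs": {
  "series": [
    [[15,0,0],0,0],
    [[55,0,0],0,0],
    [[95,0,0],0,0],
    [[115,0,-50],0,0],
    [[115,0,-100],0,0],
    [[115,60,-150],0,0],
    [[115,120,-150],0,0],
    [[115,160,-150],0,0],
    [[115,160,-150],0,0],
    [[115,160,-150],0,0]
  ]
}}

```text
time_s: 18.42
eef_pos: [474.3, 27.2, 387.2]
ee_rot: [0.001, 0.043, 0.999, -0.0]
force: [-0.4, 0.1, 1.0]
grip_width: 0.003
```

```bash
python3 look.py 15;python3 - <<'E'
from rig import ctrl
from h import *
p,d=ctrl.capture("scene");cv2.imwrite("pics/s15.png",p[:,:,::-1]);a=cv2.imread("pics/scene0.png")
from h import *
print("change", [(k[0].tolist()) for k in comps(np.abs(p[:,:,::-1].astype(int)-a).max(2)>60,30)])
E
```

```text
tcp gear [-91.56728531 121.21114675] 387.18639786238424 F [-0.4  0.1  1. ]
top [([332, 129, 12, 11, 83], [337.4, 133.8])]
scene [([244, 273, 19, 18, 256], [252.9, 281.3]), ([293, 320, 7, 10, 40], [297.0, 325.8])]
cap [ 6.09512658e+02 -1.46700850e+02  1.92153774e+02  1.54656541e-03] gear [ 58.23399966 -40.29327491]
change [[39, 0, 54, 82, 2554], [65, 0, 13, 14, 92], [120, 0, 61, 45, 1240], [90, 0, 188, 148, 9318], [258, 10, 23, 23, 103], [145, 48, 19, 9, 50], [257, 89, 5, 11, 38], [34, 104, 22, 29, 285], [69, 105, 27, 6, 50], [63, 109, 30, 9, 46], [58, 118, 16, 19, 140], [247, 121, 27, 25, 299], [89, 138, 15, 13, 78], [51, 141, 15, 9, 51], [126, 147, 18, 20, 150], [282, 153, 10, 11, 63], [257, 168, 13, 13, 82], [224, 212, 30, 34, 574], [242, 272, 23, 20, 356]]
```

View pics/s15.png

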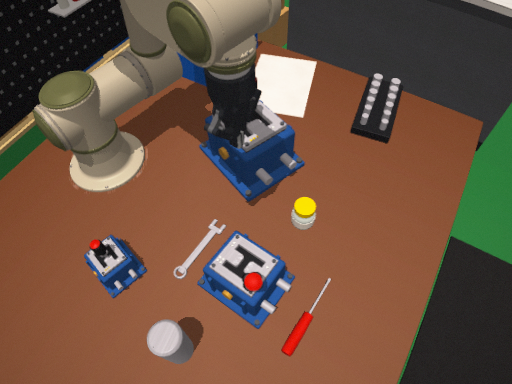

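View pics/look15.png

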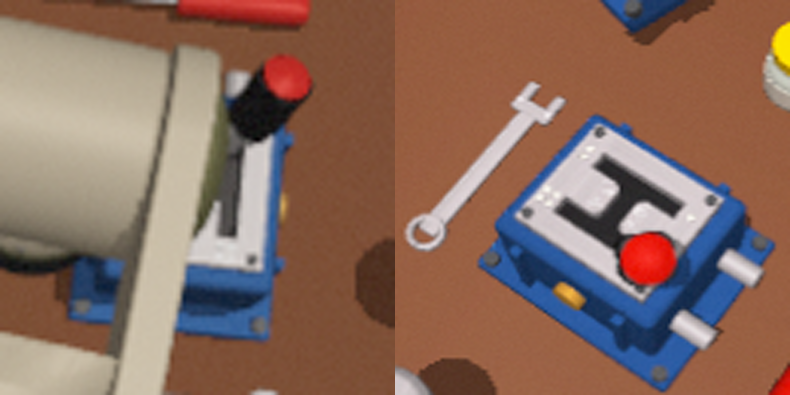

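The lever sits in third: cap at gear (58,-40) mm by two views, stick about 0.29, and cap pixel (253,281) in the scene. The bystanders show no pixel change and the arm is clear, so I'll hand the job in.

```bash
python3 - <<'E'
from rig import ctrl
s=ctrl.sense();print(s["force"],abs(s["dq"]).max());print(ctrl.finish_job())
E
```

```text
[ 0.0042266  -0.15377524 -0.44884341] 0.0031955405759265822
the job is handed in; nothing more can be done
None
```

I pushed the middle-sized selector's lever with shut fingertips from second to neutral, across to the right-hand line, and forward into third. I then backed the arm off and handed the job in at about 18.6 s.

**Lever position:** The last checks, with the arm withdrawn, put stick at about 0.29 rad and cross at about 0.22 rad. The two-view cap position of (58, -40) mm in the gearbox frame agrees. The lever stayed near stick 0 during the crossing, so it never came near fourth.

**Forces:** The highest wrist force read between moves was about 6 N, on the last push toward the stop.

**Bystanders:** The scene picture showed no change at the tumbler, jar, screwdriver or wrench compared with the start.

**What disagreed:**
- The plate centre differed by up to 6 mm along x and 3 mm along y between cameras.
- One coarse two-view measurement of a plate corner gave a height of 103 mm against the stated 112 mm.
- I made up for both by re-measuring the cap position after most pushes.

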